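# Draw a guarded paint-box bolt with the hooked rod

### The job

Unlock the red-lidded paint box: take the hooked rod from its cradle, reach its hook in behind the yellow tab in the guard channel, draw the bolt towards the front until you feel it come up against its stop, and hold it snug there with a steady pull of about 12 N (10 to 15) for one second, never over 18 N, touching the box with nothing but the rod. Then, leaving the bolt drawn, lay the rod gently back in its cradle as it was. Leave the blue box's bolt and the jars and pots where they are.

Things in the scene. Friction and masses are not known exactly. Their poses are not given: they have to be found in the camera images.
- red_box: White paint box with a RED lid, 220 (x) x 120 (y) x 60 mm, fixed to the desk. Origin: centre of its underside; its -x side is the front (towards the robot at yaw 0). On the lid along its x axis, at y = 0, runs a steel bolt bar 14 mm wide, top 73 mm above the desk, carrying an upright yellow tab
- red_bolt: The red box's bolt with its tab. Origin: that of red_box while fully locked; it moves only along the box's -x as it is drawn. It starts 0 to 12 mm drawn and meets its hard stop at 38 to 50 mm drawn. The stop, a dark clamp over the bar (top 85 mm above the desk, a small brass screw on it), is set anew each time and must be felt. The bolt slides stiffly (about 6 N) and stays where it is left
- red_tab (a point): centre of the top edge of the red box's yellow tab: 6 mm thick in x, 26 mm wide in y, from 73 to 105 mm above the desk; axes as the box. It moves with the bolt: at box x = +30 mm when fully locked, between -8 and -20 mm when drawn against the stop. More than 18 N bends it
- red_channel (a point): middle of the red box's guard channel at the lid (box x = +20 mm, 60 mm above the desk): two upright clear plastic plates 5 mm thick along the box's x, 50 mm apart inside, from box x = -40 to +80 mm, up to 125 mm above the desk; open above and at both ends. The tab stands between them. Behind it, a dark keeper, front face at box x = +85 mm, top 86 mm above the desk
- blue_box: A second, identical paint box with a BLUE lid, with its own channel, bolt and yellow tab; not to be used. Origin and axes as red_box
- blue_tab (a point): centre of the top edge of the blue box's yellow tab, 105 mm above the desk
- rod: Loose hooked rod, 0.12 kg: green handle bar 130 mm long (x -65 to +65), 18 mm wide (y), 24 mm tall (z), then an 8 mm steel shaft along +x to x = 205 mm, where an 8 mm thick prong turns straight down (-z), ending 45 mm below the shaft's axis. Origin: centre of the handle, on the shaft's axis. It starts in its cradle, level, origin 65 mm above the desk; balance point about 25 mm ahead of the origin
- hook_tip (a point): lower end of the rod's prong (205 mm ahead of and 45 mm below the rod's origin)
- cradle: Wooden cradle fixed to the desk: plate 250 x 70 x 8 mm (x -80 to +170) with two U rests, 12 mm thick in x, sides 16 mm high: one for the handle at x = -50 mm (floor 53 mm above the desk, 26 mm wide inside), one for the shaft at x = +120 mm (floor 61 mm, 18 mm wide). Origin: underside, below the place of the rod's origin; the rod lies along x, hook end to +x
- cradle_seat (a point): where the rod's origin is when it lies in the cradle: 65 mm above the cradle's origin; axes as the cradle
- jar1: Empty glass jar, 66 mm across, 85 mm tall, standing on the desk; origin: centre of its underside
- jar2: Empty glass jar, 66 mm across, 85 mm tall, standing on the desk; origin: centre of its underside
- jar3: Empty glass jar, 66 mm across, 85 mm tall, standing on the desk; origin: centre of its underside
- pot1: Small paint pot, 34 mm across, 36 mm tall, standing in the low cardboard tray; origin: centre of its underside
- pot2: Small paint pot, 34 mm across, 36 mm tall, standing in the low cardboard tray; origin: centre of its underside
- pot3: Small paint pot, 34 mm across, 36 mm tall, standing in the low cardboard tray; origin: centre of its underside

How it is judged:
On the way, in this order (a step that is already met when the one before it is completed fails the run):
1. the rod is lifted out of its cradle (height (world z) of rod above 0.095 m), for 0.1 s.
2. the bolt stands still against its stop, held there by the hook with a pull of 9 to 16 N (x of red_tab in the frame of red_box below -0.004 m and contact force between rod and red_bolt between 9 and 16 N and linear speed of red_bolt below 0.004 m/s), for 0.8 s.
At the end, for the whole second after the job is handed in: The red box's bolt is still drawn (34 mm or more from fully locked); the rod lies at rest in both rests of the cradle, hook end to the cradle's +x, prong down: origin within 20 mm horizontally and 5 mm in height of the seat, aligned within 0.1 rad, tilted under 0.25 rad (x of red_tab in the frame of red_box below -0.004 m and horizontal distance between rod and cradle_seat below 0.02 m and z of rod in the frame of cradle_seat between -0.005 and 0.005 m and x of hook_tip in the frame of cradle_seat above 0.17 m and angle between the x axis of rod and the x axis of cradle_seat, either way round below 0.1 rad and angle between rod's own z axis and vertical below 0.25 rad and linear speed of rod below 0.02 m/s and angular speed of rod below 0.2 rad/s); the robot touches nothing.
It fails at once if the rod presses on the red box or its bolt with more than 18 N (contact force between rod and red_box above 18 N).
It fails at once if the fingers or the arm touch the red box or its bolt (contact force between any of the fingers, the arm and red_box above 0.5 N).
It fails at once if the rod is thrown or pressed into the cradle with more than 25 N (contact force between rod and cradle above 25 N).
It fails at once if the blue box's bolt is moved by more than 4 mm (distance of blue_tab from where it was at the start of the episode above 0.004 m).
It fails at once if a jar or paint pot is moved by more than 20 mm (distance of any of jar1, jar2, jar3, pot1, pot2, pot3 from where it was at the start of the episode above 0.02 m).
It also fails if it takes over 64 s, if anything falls off the work surface, if the arm or the gripper's body presses on something with over 40 N, if the wrist force passes 120 N, or if a joint passes its speed limit or range.

### The arm

A 7-joint arm with a two-finger parallel gripper is mounted at the origin on the work surface. World frame = base frame: x ahead of the robot, y to its left, z up, the work surface at z = 0. Lengths are in m, angles in rad, forces in N, time in s.
With the tool pointing down it reaches from about 0.4 to 0.9 m from the base axis. Payload 5.5 kg.
Tool frame: the origin (TCP) lies between the finger pads; the fingertips stand 17 mm ahead of it and the grasp point (between the pads) lies 2 mm behind it (ctrl.tcp_to_tips is the distance from the TCP to the fingertips, in m); z points along the fingers, y is the line along which they close (so a half turn about z gives the same grasp; the last joint's range is limited). The gripper opens to 92 mm and grips with 3 to 60 N. Pads are 19 mm wide; open, the fingers measure 130 mm over their backs; the gripper's body (75 mm by 190 mm) begins 47 mm behind the grasp point.
Start: joints at [1.457, 0.501, -0.427, 1.55, 0.221, 1.138, -0.21], TCP at [0.239, -0.604, 0.217] pointing down, gripper open.
Joint ranges: [-2.88, 2.88], [-0.31, 2.03], [-1.54, 1.56], [0.2, 2.42], [-1.41, 4.55], [0.19, 2.02], [-2.57, 2.57]. Speed limits (rad/s): [2.57, 2.57, 3.14, 3.14, 3.14, 3.14, 3.14].

### API

Orientations are given as a rotation vector (axis times angle).
In Python, from cell import ctrl gives the robot as it stands.
- The arm moves only by the tool send_rows, never from a script. Its argument "commands" is a list of rows, each a list of 3 entries, a list of its own where there are three numbers: the turn, a rotation vector about the tool's x, y, z in parts of the range, where 1.0 means pi rad, then the shift along the tool's x, y, z in a scale on which 1.0 is 80 cm, then the opening, from 0 (shut) to 1 (fully open). A call has 1 to 12 rows; each row is the pose to reach, as a shift and turn from the pose commanded when the call began, along the tool's axes at that moment; what a row does not reach only later rows make up. A row lasts 1/12 s, in which the tool goes at most 41.7 mm and 7.16 degrees, less where a joint would pass 70% of its speed; a pose out of reach is approached as far as the arm can. Shift and turn numbers lie between -1 and 1, and a call with a number outside is refused. A call with a gripper value outside its range is refused whole. The fingers move at their own pace and stop on an object; the grip force is fixed at half the most. Time passes only in rows, so rows that repeat a pose let the fingers close. It gives the time, the measured TCP pose, the force, the opening and the grip force at its end, in the units of the state.
- ctrl.get_state(): the state, without advancing time (a new reading comes with each control period).
- ctrl.camera(name): name is "scene" or "side" or "wrist"; returns a dict with "pixels" (420x560x3 uint8, blue, green, red), "intrinsics" (3x3 intrinsics, pixels), "k1" (the pictures are not rectified: a ray, as slopes to the right and down, at radius r is drawn at 1 + k1 r^2 times it, then the intrinsics apply), "R" (3x3) and "t" (3): a world point X has camera coordinates R X + t; the wrist camera has in their place "tool_from_camera" (4x4, takes a point from camera to tool coordinates, whose origin is the TCP and whose axes are the flange's). Camera axes: x right, y down, z forward; pixel columns grow to the right and rows downward; lengths in m; the calibration is good to about 2 mm. A picture is of the moment at which its call begins: read the wrist's pose just before it. There is no depth.
- ctrl.close_job(): hands the job in; it is judged then, once.
The state is a dict: "t": time; "joint_positions": joint angles; "qd": joint speeds; "effort": joint torques, N m; "position": TCP position; "orientation": TCP orientation; "wrist_force": force on the tool from outside, world axes, zero at the start; "ft_torque": the same for the moment, N m; "width": finger opening in m; "grip_force": force on a finger pad.
Only numpy, scipy, OpenCV 4.12 (cv2) and the standard library are available. Lean on these libraries where they do the work, as an engineer would, in place of code of your own. Each camera call takes 0.05 s, during which the arm holds its last target. There are 200 camera calls.

## Working session

There is one attempt and no reset: what is moved stays moved. The work goes in short steps, Python scripts to look and compute and a tool call to move; the robot and the scene stay as the last step left them, time stands still between calls to the robot, and variables do not carry over. Pictures are saved under pics/ and viewed, at most 12 in all, crops included, and the job is handed in when it is done.

Besides the shell and the picture viewer there is one more tool, called after "Request:" as a command line: name --argument value ..., lists and objects as JSON in quotes. send_rows: Moves the arm, as the interface text tells. Its arguments: {"type":"object","properties":{"commands":{"type":"array","items":{"type":"array"}}},"required":["commands"]}

```bash
mkdir -p pics; ls; cat > h.py <<'E'
import numpy as np, cv2
from cell import ctrl
from scipy.spatial.transform import Rotation as Ro
def ray(c,u,v,s=None):
    K=np.array(c["intrinsics"]);k=c["k1"]
    d=np.array([(u-K[0,2])/K[0,0],(v-K[1,2])/K[1,1]]);p=d.copy()
    for _ in range(50): p=d/(1+k*(p@p))
    d=np.array([p[0],p[1],1.])
    if "R" in c:
        R=np.array(c["R"]);t=np.array(c["t"]);return -R.T@t,R.T@d
    T=np.array(c["tool_from_camera"]);W=Ro.from_rotvec(s["orientation"])
    return W.apply(T[:3,3])+s["position"],W.apply(T[:3,:3]@d)
def at(c,u,v,z,s=None):
    o,d=ray(c,u,v,s);return o+d*(z-o[2])/d[2]
def proj(c,X,s=None):
    if "R" in c: p=np.array(c["R"])@X+np.array(c["t"])
    else:
        T=np.array(c["tool_from_camera"]);W=Ro.from_rotvec(s["orientation"])
        p=T[:3,:3].T@(W.inv().apply(np.array(X)-s["position"])-T[:3,3])
    q=p[:2]/p[2];q=q*(1+c["k1"]*(q@q));K=np.array(c["intrinsics"])
    return np.array([q[0]*K[0,0]+K[0,2],q[1]*K[1,1]+K[1,2]])
E
python3 - <<'E'
from h import *
import pickle
s=ctrl.get_state();print(s)
D={}
for n in("scene","side","wrist"):
    c=ctrl.camera(n);D[n]=c;cv2.imwrite(f"pics/{n}0.png",c["pixels"])
    if "R" in c: print(n,ray(c,280,210))
D["s"]=s;pickle.dump(D,open("d0.pkl","wb"))
a=cv2.resize(D["scene"]["pixels"],(800,600),interpolation=cv2.INTER_CUBIC);cv2.imwrite("pics/a.png",a)
a=cv2.resize(D["side"]["pixels"],(800,600),interpolation=cv2.INTER_CUBIC);cv2.imwrite("pics/b.png",a)
E
```

```text
pics
{'t': 0.0, 'joint_positions': array([ 1.45720825,  0.50186169, -0.42676124,  1.5514273 ,  0.22081419,
        1.13825247, -0.21028719]), 'qd': array([ 1.55914948e-03,  6.94900557e-04, -1.81025945e-04,  4.88464486e-04,
       -7.94346913e-04,  7.12353295e-05, -1.09320374e-03]), 'effort': array([-3.88256603e-04, -5.66597021e+01, -5.81620350e+00, -2.79110527e+01,
       -6.86172210e-02,  3.09601519e-02,  1.38425821e-04]), 'position': array([ 0.23884487, -0.60378334,  0.21627646]), 'orientation': array([-3.08415668e+00, -5.88078292e-01,  4.70658072e-04]), 'wrist_force': array([ 0.30830976,  0.16987175, -0.94572998]), 'ft_torque': array([-0.00134697, -0.0154944 , -0.02296629]), 'grip_force': 0.0, 'width': 0.09165715710918902}
scene (array([1.12643926, 0.53907539, 1.37002592]), array([-0.39791606, -0.33647125, -0.85364496]))
side (array([ 0.49499117, -0.97877098,  1.34794492]), array([ 0.03491628,  0.63098876, -0.77509374]))
```

View pics/a.png

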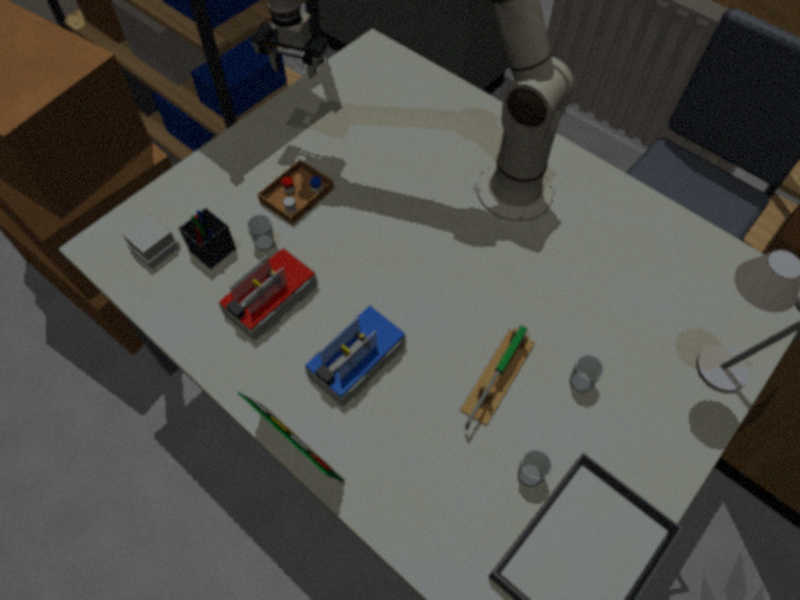

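View pics/b.png

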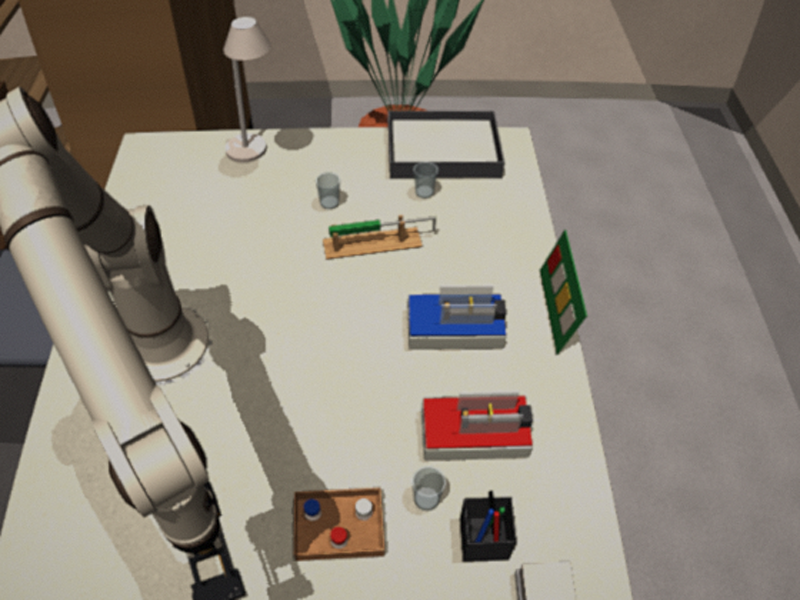

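The scene view shows the red box at about (268,292), the blue box at (355,353), and the rod in its cradle from (520,330) to (468,428). The side view shows the red box at (477,427), the rod from (330,229) to (436,228), and the pot tray at (340,522). Next I'll enlarge the parts I need.

```bash
python3 - <<'E'
from h import *
import pickle
D=pickle.load(open("d0.pkl","rb"))
p=D["side"]["pixels"]
a=cv2.resize(p[145:185,220:320],None,fx=7,fy=7,interpolation=cv2.INTER_CUBIC)
b=cv2.resize(p[272:324,285:385],None,fx=6,fy=6,interpolation=cv2.INTER_CUBIC)
b=cv2.copyMakeBorder(b,0,0,0,100,0);cv2.imwrite("pics/c.png",np.vstack([a,b])[:600])
q=D["scene"]["pixels"]
a=cv2.resize(q[225:305,315:380],None,fx=6,fy=6,interpolation=cv2.INTER_CUBIC)
b=cv2.resize(q[170:240,150:225],None,fx=5,fy=5,interpolation=cv2.INTER_CUBIC)
b=cv2.copyMakeBorder(b,0,a.shape[0]-b.shape[0],0,0,0);cv2.imwrite("pics/d.png",np.hstack([a,b]))
E
```

```text
(no output)
```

View pics/c.png

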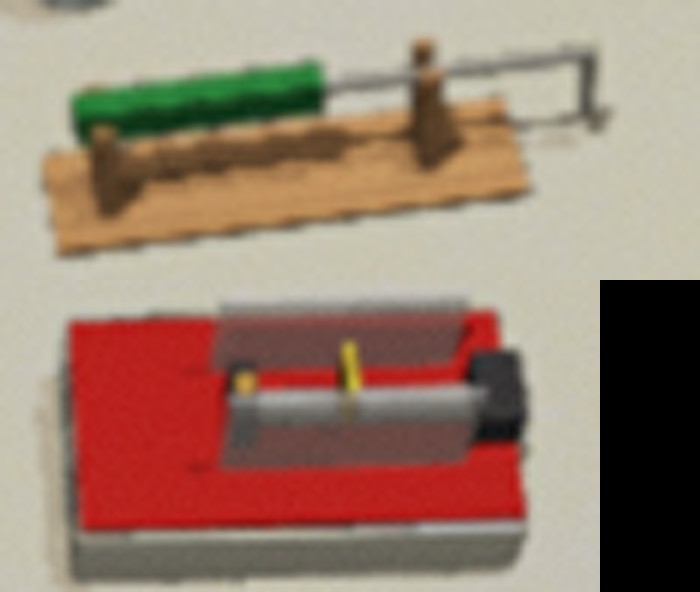

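View pics/d.png

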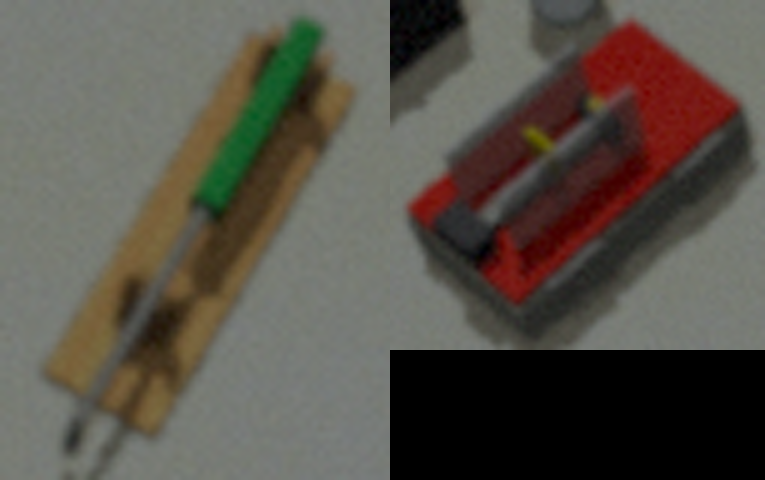

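Enlarged crops: in c.png the red lid corners are at (70,322), (498,314), (82,528) and (524,524), with the tab top near (348,343). The cradle plate corners are at (45,155), (58,252), (528,192) and (505,98), and the prong runs from (590,52) to (597,122). In d.png the lid corners are at (632,20), (742,107), (520,305) and (410,210), and the cradle corners at (255,35), (352,90), (157,433) and (45,372). I'll fit the poses from these.

```bash
cat > fit.py <<'E'
from h import *
import pickle
from scipy.optimize import least_squares
D=pickle.load(open("d0.pkl","rb"))
def cv(p,f,ox,oy,px=0,py=0): return np.array([(p[0]-px+.5)/f-.5+ox,(p[1]-py+.5)/f-.5+oy])
sr=lambda *p:("side",cv(p,7,220,145)); sb=lambda *p:("side",cv(p,6,285,272,0,280))
cr=lambda *p:("scene",cv(p,6,315,225)); cb=lambda *p:("scene",cv(p,5,150,170,390,0))
def W(q,L):
    c,s=np.cos(q[2]),np.sin(q[2]);return np.array([q[0]+c*L[0]-s*L[1],q[1]+s*L[0]+c*L[1],L[2]])
def fit(obs,q0,name):
    f=lambda q:np.concatenate([proj(D[n],W(q,L))-uv for (n,uv),L in obs])
    for cam in("both","side","scene"):
        o=[x for x in obs if cam in("both",x[0][0])]
        g=lambda q:np.concatenate([proj(D[n],W(q,L))-uv for (n,uv),L in o])
        r=least_squares(g,q0);print(name,cam,r.x.round(4),"rms px",np.sqrt(np.mean(r.fun**2)).round(2))
        if cam=="both": out=r.x; print(r.fun.reshape(-1,2).round(1).tolist())
    return out
E
cat > f1.py <<'E'
from fit import *
a,b=.11,.06
R=fit([(sb(70,322),(-a,b,.06)),(sb(498,314),(a,b,.06)),(sb(82,528),(-a,-b,.06)),(sb(524,524),(a,-b,.06)),
 (cb(632,20),(-a,-b,.06)),(cb(742,107),(-a,b,.06)),(cb(520,305),(a,b,.06)),(cb(410,210),(a,-b,.06))],[.7,-.2,0],"box")
z=.008
C=fit([(sr(45,155),(-.08,.035,z)),(sr(58,252),(-.08,-.035,z)),(sr(528,192),(.17,-.035,z)),(sr(505,98),(.17,.035,z)),
 (cr(255,35),(-.08,-.035,z)),(cr(352,90),(-.08,.035,z)),(cr(157,433),(.17,.035,z)),(cr(45,372),(.17,-.035,z))],[.6,.2,0],"cradle")
for L,o in [((.205,0,.065),sr(590,52)),((.205,0,.02),sr(597,122)),((-.065,.009,.077),sr(75,92)),((.065,.009,.077),sr(322,65)),((.205,0,.02),cr(72,445))]:
    print(o[0],L,proj(D[o[0]],W(C,L))-o[1])
for x in(.018,.024,.03): print("tab",x,[(proj(D[n],W(R,(x,0,.105)))).round(1) for n in("side","scene")])
print(sb(348,343),cb(538,138))
E
python3 f1.py
```

```text
box both [ 0.7009 -0.2487 -0.0012] rms px 1.3
[[-0.8, -1.5], [0.8, -1.7], [-0.8, 0.1], [2.0, -1.2], [-0.1, -2.1], [1.2, -1.3], [-0.9, -0.2], [-2.1, -1.5]]
box side [ 0.6996 -0.2519 -0.0105] rms px 0.97
box scene [ 0.703  -0.2438  0.0107] rms px 0.98
cradle both [0.4465 0.3014 0.1621] rms px 0.71
[[-0.3, -0.4], [0.3, -0.5], [1.0, -0.8], [0.3, -0.8], [-0.6, -1.2], [1.2, -0.9], [-0.3, 0.2], [-0.6, -0.5]]
cradle side [0.4451 0.2987 0.1545] rms px 0.35
cradle scene [0.4479 0.3027 0.1645] rms px 0.68
side (0.205, 0, 0.065) [0.21185814 0.21094331]
side (0.205, 0, 0.02) [-1.45163386 -1.05076859]
side (-0.065, 0.009, 0.077) [-0.67760606 -0.29829962]
side (0.065, 0.009, 0.077) [ 0.04316681 -1.01545076]
scene (0.205, 0, 0.02) [-0.54875681  0.17590206]
tab 0.018 [array([342. , 285.9]), array([180.6, 196. ])]
tab 0.024 [array([344. , 285.8]), array([179.3, 197.1])]
tab 0.03 [array([346.1, 285.8]), array([178. , 198.2])]
('side', array([342.58333333, 282.08333333])) ('scene', array([179.2, 197.2]))
```

The box sits at about (0.70, -0.25) with yaw near 0, and the cradle at (0.447, 0.301) with yaw 0.16. Both match the given sizes to about 1 px. I'll move above the handle and look again from there.

```bash
cat >> h.py <<'E'
def plan(targets,s=None):
    """targets: (x,y,z,yaw of tool x, pitch nose-up) -> turn, shift from the present pose"""
    s=s or ctrl.get_state();R0=Ro.from_rotvec(s["orientation"])
    for x,y,z,yaw,*p in targets:
        R1=Ro.from_euler("ZY",[yaw,-(p[0] if p else 0)])*Ro.from_matrix(np.diag([1,-1,-1.]))
        print("turn",(R0.inv()*R1).as_rotvec().round(4).tolist(),"shift",R0.inv().apply(np.array([x,y,z])-s["position"]).round(4).tolist())
E
python3 -c "
from h import *
plan([(.5,-.15,.3,.162),(.466,.3046,.26,.162)])"
```

```text
turn [-0.0015, 0.0001, 0.2149] shift [0.4098, -0.3261, -0.083]
turn [-0.0015, 0.0001, 0.2149] shift [0.5455, -0.7612, -0.0423]
```

Units first: shifts go in shares of 80 cm and turns go in shares of pi rad. So 0.41 m / 0.8 = 0.5125, -0.083 m / 0.8 = -0.1038, 0.215 rad / 3.1416 = 0.0684.

Request:
send_rows --commands '[[[0,0,0.0318],[0.2563,-0.2038,-0.075],1],[[0,0,0.0318],[0.2563,-0.2038,-0.075],1],[[0,0,0.0318],[0.2563,-0.2038,-0.075],1],[[0,0,0.0318],[0.2563,-0.2038,-0.075],1],[[0,0,0.0318],[0.2563,-0.2038,-0.075],1],[[0,0,0.0318],[0.2563,-0.2038,-0.075],1],[[0,0,0.0684],[0.5125,-0.4075,-0.1038],1],[[0,0,0.0684],[0.5125,-0.4075,-0.1038],1],[[0,0,0.0684],[0.5125,-0.4075,-0.1038],1],[[0,0,0.0684],[0.5125,-0.4075,-0.1038],1],[[0,0,0.0684],[0.5125,-0.4075,-0.1038],1],[[0,0,0.0684],[0.5125,-0.4075,-0.1038],1]]'

```text
t: 1.15
position: [0.4852, -0.1756, 0.2975]
orientation: [3.131, 0.254, -0.0]
wrist_force: [0.8, -0.5, 0.1]
width: 0.0917
grip_force: 0.0
```

```bash
python3 -c "
from h import *
s=ctrl.get_state();print(s['joint_positions'])
plan([(.466,.3046,.26,.162)])"
```

```text
[ 0.88380013  0.20794801 -0.67578478  1.77840233  0.13942915  1.20323353
 -1.24091889]
turn [0.0006, 0.0001, -0.0004] shift [0.0583, -0.4771, 0.0373]
```

To row units: -0.477 m / 0.8 = -0.5963, 0.058 m / 0.8 = 0.0725.

Request:
send_rows --commands '[[[0,0,0],[0.0725,-0.5963,0.0463],1],[[0,0,0],[0.0725,-0.5963,0.0463],1],[[0,0,0],[0.0725,-0.5963,0.0463],1],[[0,0,0],[0.0725,-0.5963,0.0463],1],[[0,0,0],[0.0725,-0.5963,0.0463],1],[[0,0,0],[0.0725,-0.5963,0.0463],1],[[0,0,0],[0.0725,-0.5963,0.0463],1],[[0,0,0],[0.0725,-0.5963,0.0463],1],[[0,0,0],[0.0725,-0.5963,0.0463],1],[[0,0,0],[0.0725,-0.5963,0.0463],1],[[0,0,0],[0.0725,-0.5963,0.0463],1],[[0,0,0],[0.0725,-0.5963,0.0463],1]]'

```text
t: 2.15
position: [0.4634, 0.3076, 0.2601]
orientation: [-3.128, -0.26, 0.001]
wrist_force: [-0.1, 0.0, 0.6]
width: 0.0916
grip_force: 0.0
```

Request:
send_rows --commands '[[[0,0,0],[0,0,0],1],[[0,0,0],[0,0,0],1],[[0,0,0],[0,0,0],1],[[0,0,0],[0,0,0],1]]'

```text
t: 2.48
position: [0.4659, 0.3007, 0.2601]
orientation: [3.13, 0.25, -0.0]
wrist_force: [0.6, -0.1, -0.2]
width: 0.0918
grip_force: 0.0
```

```bash
python3 - <<'E'
from h import *
import pickle
s=ctrl.get_state();print(s["position"],s["joint_positions"],s["wrist_force"]);c=ctrl.camera("wrist")
pickle.dump((s,c),open("w1.pkl","wb"))
cv2.imwrite("pics/e.png",cv2.resize(c["pixels"],(800,600),interpolation=cv2.INTER_CUBIC))
C=[.4465,.3014,.1621]
for L in[(-.065,.009,.077),(-.065,-.009,.077),(.065,.009,.077),(.065,-.009,.077),(.205,0,.065)]:
    X=[C[0]+np.cos(C[2])*L[0]-np.sin(C[2])*L[1],C[1]+np.sin(C[2])*L[0]+np.cos(C[2])*L[1],L[2]]
    print(L,(proj(c,X,s)*800/560).round(0))
E
```

```text
[0.46589494 0.30069661 0.26007322] [ 0.09123159  0.38432619 -0.90281551  1.73374074  0.32474577  1.18253076
 -2.31295869] [ 0.61795022 -0.12083342 -0.21187764]
(-0.065, 0.009, 0.077) [377. 374.]
(-0.065, -0.009, 0.077) [401. 374.]
(0.065, 0.009, 0.077) [374. 195.]
(0.065, -0.009, 0.077) [401. 195.]
(0.205, 0, 0.065) [386. -39.]
```

View pics/e.png

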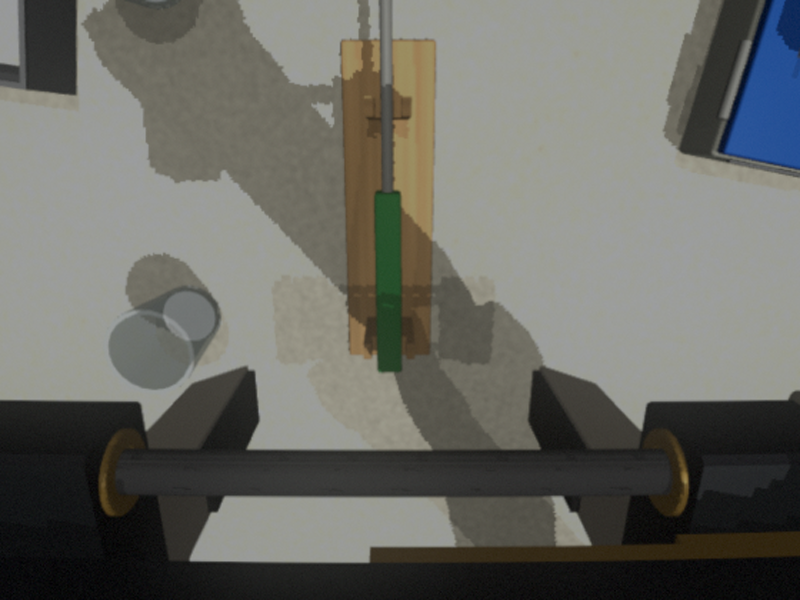

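The wrist view matches the prediction: the handle runs from (388,192) to (390,371), against a predicted 195 to 374, so the rod pose holds to about 1 mm. Next I'll go down and grip at rod x ≈ +20 mm.

```bash
python3 -c "
from h import *
plan([(.4662,.3043,.12,.162),(.4662,.3043,.064,.162)])"
```

```text
turn [0.0013, -0.0001, -0.003] shift [0.0008, -0.0038, 0.1402]
turn [0.0013, -0.0001, -0.003] shift [0.0008, -0.0038, 0.1962]
```

To row units: 0.196 m / 0.8 = 0.245, 0.19 m / 0.8 = 0.2375.

Request:
send_rows --commands '[[[0,0,0],[0.0013,-0.005,0.0438],1],[[0,0,0],[0.0013,-0.005,0.0875],1],[[0,0,0],[0.0013,-0.005,0.1313],1],[[0,0,0],[0.0013,-0.005,0.1625],1],[[0,0,0],[0.0013,-0.005,0.1875],1],[[0,0,0],[0.0013,-0.005,0.2063],1],[[0,0,0],[0.0013,-0.005,0.225],1],[[0,0,0],[0.0013,-0.005,0.2375],1],[[0,0,0],[0.0013,-0.005,0.245],1],[[0,0,0],[0.0013,-0.005,0.245],1],[[0,0,0],[0.0013,-0.005,0.245],1],[[0,0,0],[0.0013,-0.005,0.245],1]]'

```text
t: 3.53
position: [0.4663, 0.307, 0.0652]
orientation: [-3.131, -0.253, -0.002]
wrist_force: [-0.1, -1.0, -0.2]
width: 0.0918
grip_force: 0.0
```

Request:
send_rows --commands '[[[0,0,0],[0,0,0],0.5],[[0,0,0],[0,0,0],0.4],[[0,0,0],[0,0,0],0.3],[[0,0,0],[0,0,0],0.25],[[0,0,0],[0,0,0],0.2],[[0,0,0],[0,0,0],0.1],[[0,0,0],[0,0,0],0],[[0,0,0],[0,0,0],0],[[0,0,0],[0,0,0],0],[[0,0,0],[0,0,0],0],[[0,0,0],[0,0,0],0],[[0,0,0],[0,0,0],0]]'

```text
t: 4.53
position: [0.4656, 0.3066, 0.0643]
orientation: [3.131, 0.254, -0.0]
wrist_force: [-0.7, 1.0, -0.3]
width: 0.017
grip_force: 29.9
```

To row units: -0.18 m / 0.8 = -0.225, -0.14 m / 0.8 = -0.175.

Request:
send_rows --commands '[[[0,0,0],[0,0,-0.01],0],[[0,0,0],[0,0,-0.025],0],[[0,0,0],[0,0,-0.0438],0],[[0,0,0],[0,0,-0.0688],0],[[0,0,0],[0,0,-0.1],0],[[0,0,0],[0,0,-0.1375],0],[[0,0,0],[0,0,-0.175],0],[[0,0,0],[0,0,-0.2063],0],[[0,0,0],[0,0,-0.225],0],[[0,0,0],[0,0,-0.225],0],[[0,0,0],[0,0,-0.225],0],[[0,0,0],[0,0,-0.225],0]]'

```text
t: 5.53
position: [0.4651, 0.3061, 0.2437]
orientation: [3.13, 0.254, -0.001]
wrist_force: [-1.2, -0.0, -1.5]
width: 0.0172
grip_force: 29.9
```

```bash
python3 - <<'E'
from h import *
# hook is 0.185 ahead of the grasp; box (.7009,-.2487), yaw ~0; view pose: hook at box x=+55, high, nose-up .04
s=ctrl.get_state();print(s["position"],s["joint_positions"],s["wrist_force"],s["ft_torque"])
plan([(.5,.05,.245,.0,.04),(.57,-.2487,.245,0,.04)])
E
```

```text
[0.46508958 0.30610522 0.24370724] [ 0.06320608  0.40189998 -0.88191858  1.74788858  0.33695716  1.15291485
 -2.32825064] [-1.18611934 -0.02794396 -1.54002996] [0.03810068 0.05075915 0.04997286]
turn [-0.0023, 0.0407, 0.1618] shift [-0.0068, 0.2584, -0.0011]
turn [-0.0023, 0.0407, 0.1618] shift [0.0142, 0.5645, -0.0008]
```

To row units: 0.565 m / 0.8 = 0.7063, 0.258 m / 0.8 = 0.3225, 0.162 rad / 3.1416 = 0.0516.

Request:
send_rows --commands '[[[0,0.0064,0.0255],[-0.0088,0.3225,-0.0013],0],[[0,0.0064,0.0255],[-0.0088,0.3225,-0.0013],0],[[0,0.0064,0.0255],[-0.0088,0.3225,-0.0013],0],[[0,0.0127,0.0516],[-0.0088,0.3225,-0.0013],0],[[0,0.0127,0.0516],[-0.0088,0.3225,-0.0013],0],[[0,0.0127,0.0516],[-0.0088,0.3225,-0.0013],0],[[0,0.0127,0.0516],[0.0175,0.7063,-0.0013],0],[[0,0.0127,0.0516],[0.0175,0.7063,-0.0013],0],[[0,0.0127,0.0516],[0.0175,0.7063,-0.0013],0],[[0,0.0127,0.0516],[0.0175,0.7063,-0.0013],0],[[0,0.0127,0.0516],[0.0175,0.7063,-0.0013],0],[[0,0.0127,0.0516],[0.0175,0.7063,-0.0013],0]]'

```text
t: 6.53
position: [0.5545, -0.1865, 0.2435]
orientation: [-3.137, 0.0, -0.058]
wrist_force: [1.2, 1.2, -1.1]
width: 0.0173
grip_force: 29.9
```

To row units: 0.09 m / 0.8 = 0.1125, 0.05 m / 0.8 = 0.0625.

Request:
send_rows --commands '[[[0,0,0],[0,0.0625,0],0],[[0,0,0],[0,0.1125,0],0],[[0,0,0],[0,0.1125,0],0],[[0,0,0],[0,0.1125,0],0],[[0,0,0],[0,0.1125,0],0],[[0,0,0],[0,0.1125,0],0]]'

```text
t: 7.03
position: [0.5554, -0.2724, 0.2439]
orientation: [-3.136, -0.003, -0.06]
wrist_force: [-0.0, 0.0, -0.7]
width: 0.017
grip_force: 29.9
```

```bash
python3 - <<'E'
from h import *
import pickle
s=ctrl.get_state();print(s["position"],s["orientation"],s["joint_positions"],s["wrist_force"]);c=ctrl.camera("wrist")
pickle.dump((s,c),open("w2.pkl","wb"))
cv2.imwrite("pics/f.png",cv2.resize(c["pixels"],(800,600),interpolation=cv2.INTER_CUBIC))
B=[.7009,-.2487,-.0012]
W=lambda L:np.array([B[0]+L[0]-B[2]*L[1],B[1]+L[1]+B[2]*L[0],L[2]])
for L in[(-.11,.06,.06),(-.11,-.06,.06),(.11,.06,.06),(.11,-.06,.06),(.024,0,.105),(.08,.025,.125),(.08,-.025,.125),(-.04,.025,.125),(-.04,-.025,.125)]:
    print(L,(proj(c,W(L),s)*800/560).round(0))
R=Ro.from_rotvec(s["orientation"])
for L in[(.185,0,-.002),(.185,0,.043)]: print("hook",(proj(c,s["position"]+R.apply(L),s)*800/560).round(0))
E
```

```text
[ 0.55536646 -0.27241519  0.24391565] [-3.13565205e+00 -2.97219040e-03 -6.01648680e-02] [ 0.89907802  0.43463438 -0.63116396  1.63119279  0.25933818  1.12928263
 -1.35953165] [-0.04869899  0.00525002 -0.7066266 ]
(-0.11, 0.06, 0.06) [272. 220.]
(-0.11, -0.06, 0.06) [449. 221.]
(0.11, 0.06, 0.06) [ 253. -158.]
(0.11, -0.06, 0.06) [ 460. -159.]
(0.024, 0, 0.105) [352. -22.]
(0.08, 0.025, 0.125) [ 294. -164.]
(0.08, -0.025, 0.125) [ 400. -165.]
(-0.04, 0.025, 0.125) [303. 101.]
(-0.04, -0.025, 0.125) [398. 101.]
hook [ 396. -272.]
hook [ 395. -176.]
```

View pics/f.png

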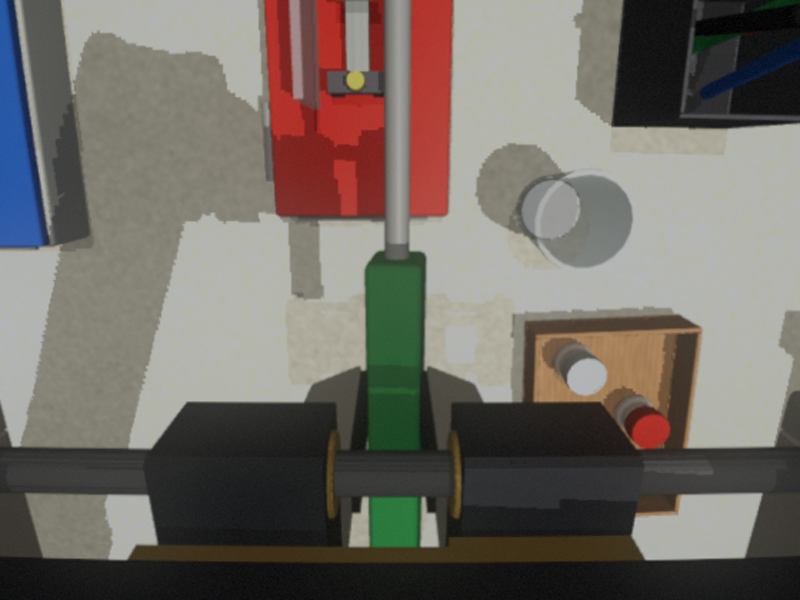

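The wrist view shows the red lid's front edge at (276–448, 216), predicted at y = 220, so the box lies about 2 mm further on. The clamp's brass screw is at (355,80). The shaft runs straight ahead of the tool at u = 397. Next I'll line up above the channel.

```bash
python3 -c "
from h import *
plan([(.568,-.249,.185,0,.04),(.568,-.249,.117,0,.04)])"
```

```text
turn [-0.0049, 0.0011, 0.0026] shift [0.0101, -0.0228, 0.0599]
turn [-0.0049, 0.0011, 0.0026] shift [0.0074, -0.0225, 0.1278]
```

To row units: 0.06 m / 0.8 = 0.075, 0.05 m / 0.8 = 0.0625.

Request:
send_rows --commands '[[[0,0,0],[0.0075,-0.015,0],0],[[0,0,0],[0.0138,-0.0288,0.0125],0],[[0,0,0],[0.0138,-0.0288,0.0375],0],[[0,0,0],[0.0138,-0.0288,0.0625],0],[[0,0,0],[0.0125,-0.0288,0.075],0],[[0,0,0],[0.0125,-0.0288,0.075],0],[[0,0,0],[0.0125,-0.0288,0.075],0],[[0,0,0],[0.0125,-0.0288,0.075],0]]'

```text
t: 7.75
position: [0.5689, -0.251, 0.1868]
orientation: [-3.138, -0.001, -0.065]
wrist_force: [0.3, -0.1, -0.3]
width: 0.0174
grip_force: 29.9
```

```bash
cat > look.py <<'E'
from h import *
import sys
s=ctrl.get_state();print(s["position"],s["orientation"],s["wrist_force"])
c=ctrl.camera("side")["pixels"];d=ctrl.camera("scene")["pixels"]
a=cv2.resize(c[255:325,290:385],None,fx=6,fy=6,interpolation=cv2.INTER_CUBIC)[:,:430]
b=cv2.resize(d[160:240,150:225],None,fx=5,fy=5,interpolation=cv2.INTER_CUBIC)[:,:370]
a=cv2.resize(c[255:325,290:390],None,fx=4.2,fy=6,interpolation=cv2.INTER_CUBIC)
b=cv2.copyMakeBorder(b,0,a.shape[0]-b.shape[0],0,0,0);cv2.imwrite(sys.argv[1],np.hstack([a,b]))
E
python3 look.py pics/g.png
```

```text
[ 0.56891501 -0.25098866  0.18675073] [-3.13820679e+00 -7.03812460e-04 -6.51182110e-02] [ 0.26504273 -0.10464738 -0.34720193]
```

View pics/g.png

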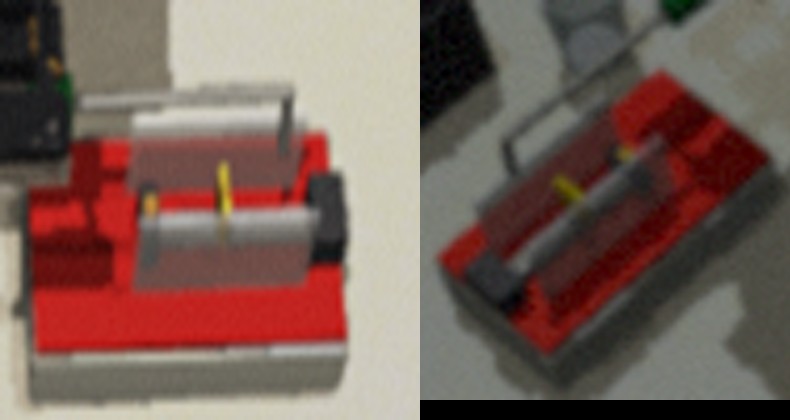

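The side view shows the prong at (287,90–150), between the tab (224,165) and the keeper (310,180), above the channel. That matches the plan, so I'll go down with it.

To row units: 0.069 m / 0.8 = 0.0863, 0.06 m / 0.8 = 0.075.

Request:
send_rows --commands '[[[0,0,0],[-0.0013,0,0.0188],0],[[0,0,0],[-0.0013,-0.0013,0.0375],0],[[0,0,0],[-0.0025,-0.0013,0.0525],0],[[0,0,0],[-0.0025,-0.0013,0.065],0],[[0,0,0],[-0.0038,-0.0013,0.075],0],[[0,0,0],[-0.0038,-0.0013,0.0825],0],[[0,0,0],[-0.0038,-0.0013,0.0863],0],[[0,0,0],[-0.0038,-0.0013,0.0863],0],[[0,0,0],[-0.0038,-0.0013,0.0863],0]]'

```text
t: 8.6
position: [0.568, -0.2502, 0.1167]
orientation: [-3.138, 0.0, -0.063]
wrist_force: [0.3, 0.5, -1.5]
width: 0.0174
grip_force: 29.9
```

```bash
python3 look.py pics/i.png
```

```text
[ 0.56802261 -0.25016113  0.11669447] [-3.13777618e+00  1.68222677e-04 -6.31247422e-02] [ 0.26627361  0.46908077 -1.50848997]
```

View pics/i.png

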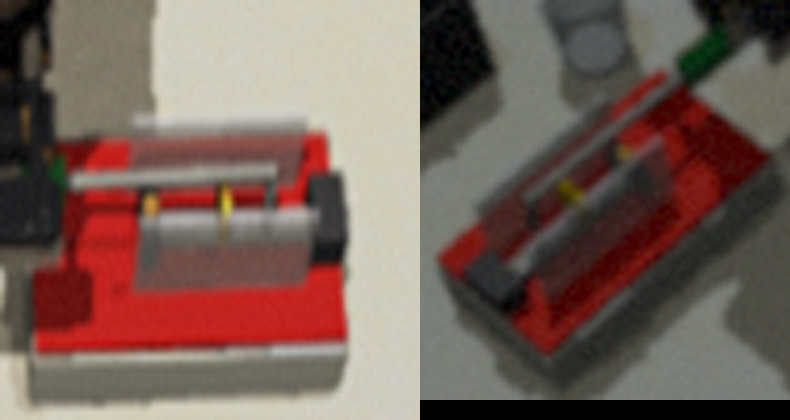

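The hook is behind the tab: prong at (270,190), tab at (226,200), inside the channel. I'll draw the bolt part of the way first to see the sliding force.

To row units: -0.033 m / 0.8 = -0.0413, -0.024 m / 0.8 = -0.03.

Request:
send_rows --commands '[[[0,0,0],[-0.005,0,0],0],[[0,0,0],[-0.01,0,0],0],[[0,0,0],[-0.015,0,0],0],[[0,0,0],[-0.0188,0,0],0],[[0,0,0],[-0.0225,0,-0.0013],0],[[0,0,0],[-0.0263,0,-0.0013],0],[[0,0,0],[-0.03,0,-0.0013],0],[[0,0,0],[-0.0338,0,-0.0013],0],[[0,0,0],[-0.0375,0,-0.0013],0],[[0,0,0],[-0.0413,0,-0.0013],0]]'

```text
t: 9.53
position: [0.5377, -0.2501, 0.1173]
orientation: [-3.138, -0.001, -0.072]
wrist_force: [6.0, 0.2, -2.8]
width: 0.017
grip_force: 29.8
```

To row units: -0.006 m / 0.8 = -0.0075, -0.004 m / 0.8 = -0.005.

Request:
send_rows --commands '[[[0,0,0],[-0.0025,0,0],0],[[0,0,0],[-0.005,0,0],0],[[0,0,0],[-0.0075,0,0],0]]'

```text
t: 9.78
position: [0.5317, -0.2501, 0.1171]
orientation: [-3.138, -0.001, -0.072]
wrist_force: [6.1, 0.2, -2.3]
width: 0.017
grip_force: 29.8
```

To row units: -0.004 m / 0.8 = -0.005, -0.002 m / 0.8 = -0.0025.

Request:
send_rows --commands '[[[0,0,0],[-0.0025,0,0],0],[[0,0,0],[-0.005,0,0],0]]'

```text
t: 9.95
position: [0.5278, -0.2501, 0.117]
orientation: [-3.138, -0.001, -0.072]
wrist_force: [5.6, 0.4, -2.2]
width: 0.0173
grip_force: 29.8
```

Sliding takes about 6 N. From here I'll feel for the stop in small steps.

To row units: -0.006 m / 0.8 = -0.0075, -0.0045 m / 0.8 = -0.0056.

Request:
send_rows --commands '[[[0,0,0],[-0.0019,0,0],0],[[0,0,0],[-0.0038,0,0],0],[[0,0,0],[-0.0056,0,0],0],[[0,0,0],[-0.0075,0,0],0]]'

```text
t: 10.28
position: [0.5218, -0.2501, 0.1167]
orientation: [-3.138, -0.001, -0.072]
wrist_force: [6.0, 0.4, -2.0]
width: 0.0173
grip_force: 29.8
```

To row units: -0.002 m / 0.8 = -0.0025, -0.001 m / 0.8 = -0.0013.

Request:
send_rows --commands '[[[0,0,0],[-0.0013,0,0],0],[[0,0,0],[-0.0025,0,0],0]]'

```text
t: 10.45
position: [0.5197, -0.2502, 0.1166]
orientation: [-3.138, -0.001, -0.072]
wrist_force: [6.2, 0.3, -2.4]
width: 0.0173
grip_force: 29.8
```

To row units: -0.002 m / 0.8 = -0.0025, -0.001 m / 0.8 = -0.0013.

Request:
send_rows --commands '[[[0,0,0],[-0.0013,0,0],0],[[0,0,0],[-0.0025,0,0],0]]'

```text
t: 10.62
position: [0.5178, -0.2502, 0.1166]
orientation: [-3.138, -0.001, -0.072]
wrist_force: [6.9, 0.4, -2.6]
width: 0.017
grip_force: 29.8
```

Sliding is still steady. From here I'll use one small step per call near the range of the stop.

To row units: -0.0015 m / 0.8 = -0.0019, -0.0008 m / 0.8 = -0.001.

Request:
send_rows --commands '[[[0,0,0],[-0.001,0,0],0],[[0,0,0],[-0.0019,0,0],0]]'

```text
t: 10.78
position: [0.5163, -0.2502, 0.1165]
orientation: [-3.138, -0.001, -0.072]
wrist_force: [6.3, 0.7, -0.9]
width: 0.0173
grip_force: 29.8
```

To row units: -0.0015 m / 0.8 = -0.0019, -0.0008 m / 0.8 = -0.001.

Request:
send_rows --commands '[[[0,0,0],[-0.001,0,0],0],[[0,0,0],[-0.0019,0,0],0]]'

```text
t: 10.95
position: [0.5148, -0.2502, 0.1164]
orientation: [-3.138, -0.001, -0.072]
wrist_force: [6.0, -0.3, -2.5]
width: 0.0173
grip_force: 29.8
```

Request:
send_rows --commands '[[[0,0,0],[-0.0006,0,0],0],[[0,0,0],[-0.0013,0,0],0]]'

```text
t: 11.12
position: [0.5138, -0.2502, 0.1164]
orientation: [-3.138, -0.001, -0.072]
wrist_force: [6.2, -0.4, -2.5]
width: 0.0172
grip_force: 29.8
```

To row units: -0.001 m / 0.8 = -0.0013, -0.0005 m / 0.8 = -0.0006.

Request:
send_rows --commands '[[[0,0,0],[-0.0006,0,0],0],[[0,0,0],[-0.0013,0,0],0]]'

```text
t: 11.28
position: [0.5128, -0.2502, 0.1164]
orientation: [-3.138, -0.001, -0.072]
wrist_force: [6.3, -0.4, -1.5]
width: 0.0171
grip_force: 29.8
```

To row units: -0.001 m / 0.8 = -0.0013, -0.0005 m / 0.8 = -0.0006.

Request:
send_rows --commands '[[[0,0,0],[-0.0006,0,0],0],[[0,0,0],[-0.0013,0,0],0]]'

```text
t: 11.45
position: [0.5118, -0.2502, 0.1163]
orientation: [-3.138, -0.001, -0.072]
wrist_force: [5.1, -0.9, -1.1]
width: 0.0169
grip_force: 29.8
```

To row units: -0.001 m / 0.8 = -0.0013, -0.0005 m / 0.8 = -0.0006.

Request:
send_rows --commands '[[[0,0,0],[-0.0006,0,0],0],[[0,0,0],[-0.0013,0,0],0]]'

```text
t: 11.62
position: [0.5109, -0.2502, 0.1163]
orientation: [-3.138, -0.001, -0.072]
wrist_force: [6.4, 0.1, -1.8]
width: 0.0172
grip_force: 29.8
```

To row units: -0.001 m / 0.8 = -0.0013, -0.0005 m / 0.8 = -0.0006.

Request:
send_rows --commands '[[[0,0,0],[-0.0006,0,0],0],[[0,0,0],[-0.0013,0,0],0]]'

```text
t: 11.78
position: [0.5098, -0.2502, 0.1163]
orientation: [-3.138, -0.001, -0.072]
wrist_force: [6.6, -1.2, -1.8]
width: 0.017
grip_force: 29.8
```

To row units: -0.001 m / 0.8 = -0.0013, -0.0005 m / 0.8 = -0.0006.

Request:
send_rows --commands '[[[0,0,0],[-0.0006,0,0],0],[[0,0,0],[-0.0013,0,0],0]]'

```text
t: 11.95
position: [0.5089, -0.2502, 0.1162]
orientation: [-3.138, -0.001, -0.072]
wrist_force: [6.4, 0.4, -2.0]
width: 0.0175
grip_force: 29.8
```

To row units: -0.001 m / 0.8 = -0.0013, -0.0005 m / 0.8 = -0.0006.

Request:
send_rows --commands '[[[0,0,0],[-0.0006,0,0],0],[[0,0,0],[-0.0013,0,0],0]]'

```text
t: 12.12
position: [0.5079, -0.2502, 0.1162]
orientation: [-3.138, -0.001, -0.072]
wrist_force: [6.4, -0.4, -2.4]
width: 0.0173
grip_force: 29.8
```

To row units: -0.001 m / 0.8 = -0.0013, -0.0005 m / 0.8 = -0.0006.

Request:
send_rows --commands '[[[0,0,0],[-0.0006,0,0],0],[[0,0,0],[-0.0013,0,0],0]]'

```text
t: 12.28
position: [0.5069, -0.2502, 0.1161]
orientation: [-3.138, -0.001, -0.072]
wrist_force: [6.7, -0.3, -2.4]
width: 0.0171
grip_force: 29.8
```

Request:
send_rows --commands '[[[0,0,0],[-0.0006,0,0],0],[[0,0,0],[-0.0013,0,0],0]]'

```text
t: 12.45
position: [0.5059, -0.2502, 0.1161]
orientation: [-3.138, -0.001, -0.072]
wrist_force: [6.2, 0.0, -2.2]
width: 0.0174
grip_force: 29.8
```

To row units: -0.001 m / 0.8 = -0.0013, -0.0005 m / 0.8 = -0.0006.

Request:
send_rows --commands '[[[0,0,0],[-0.0006,0,0],0],[[0,0,0],[-0.0013,0,0],0]]'

```text
t: 12.62
position: [0.5049, -0.2502, 0.1161]
orientation: [-3.138, -0.001, -0.072]
wrist_force: [6.0, 0.1, -1.7]
width: 0.0171
grip_force: 29.8
```

To row units: -0.001 m / 0.8 = -0.0013, -0.0005 m / 0.8 = -0.0006.

Request:
send_rows --commands '[[[0,0,0],[-0.0006,0,0],0],[[0,0,0],[-0.0013,0,0],0]]'

```text
t: 12.78
position: [0.504, -0.2502, 0.1161]
orientation: [-3.139, -0.001, -0.073]
wrist_force: [8.4, -0.7, -2.9]
width: 0.0168
grip_force: 29.8
```

To row units: -0.001 m / 0.8 = -0.0013, -0.0005 m / 0.8 = -0.0006.

Request:
send_rows --commands '[[[0,0,0],[-0.0006,0,0],0],[[0,0,0],[-0.0013,0,0],0]]'

```text
t: 12.95
position: [0.504, -0.2502, 0.1163]
orientation: [-3.139, -0.001, -0.076]
wrist_force: [8.9, -0.6, -2.2]
width: 0.0172
grip_force: 29.8
```

That's the stop: TCP held at x = 0.504 while the force rises. Next I'll ease up towards 12 N.

To row units: -0.0005 m / 0.8 = -0.0006.

Request:
send_rows --commands '[[[0,0,0],[-0.0006,0,0],0],[[0,0,0],[-0.0006,0,0],0]]'

```text
t: 13.12
position: [0.504, -0.2502, 0.1165]
orientation: [-3.139, -0.002, -0.077]
wrist_force: [9.4, -0.5, -2.8]
width: 0.017
grip_force: 29.8
```

To row units: -0.001 m / 0.8 = -0.0013, -0.0005 m / 0.8 = -0.0006.

Request:
send_rows --commands '[[[0,0,0],[-0.0006,0,0],0],[[0,0,0],[-0.0013,0,0],0],[[0,0,0],[-0.0013,0,0],0]]'

```text
t: 13.37
position: [0.504, -0.2502, 0.1169]
orientation: [-3.139, -0.002, -0.08]
wrist_force: [10.4, 0.2, -3.0]
width: 0.0171
grip_force: 29.8
```

To row units: -0.0015 m / 0.8 = -0.0019, -0.001 m / 0.8 = -0.0013.

Request:
send_rows --commands '[[[0,0,0],[-0.0006,0,0],0],[[0,0,0],[-0.0013,0,0],0],[[0,0,0],[-0.0019,0,0],0],[[0,0,0],[-0.0019,0,0],0]]'

```text
t: 13.7
position: [0.504, -0.2502, 0.1173]
orientation: [-3.139, -0.002, -0.084]
wrist_force: [13.3, -0.9, -3.8]
width: 0.0174
grip_force: 29.8
```

Noise is about ±1 N. I'll hold here and read again.

Request:
send_rows --commands '[[[0,0,0],[0,0,0],0],[[0,0,0],[0,0,0],0],[[0,0,0],[0,0,0],0]]'

```text
t: 13.95
position: [0.504, -0.2502, 0.1173]
orientation: [-3.139, -0.002, -0.084]
wrist_force: [13.6, -0.0, -2.6]
width: 0.0172
grip_force: 29.8
```

Request:
send_rows --commands '[[[0,0,0],[0,0,0],0],[[0,0,0],[0,0,0],0],[[0,0,0],[0,0,0],0]]'

```text
t: 14.2
position: [0.504, -0.2502, 0.1173]
orientation: [-3.139, -0.003, -0.084]
wrist_force: [13.8, -0.7, -2.7]
width: 0.0171
grip_force: 29.8
```

Request:
send_rows --commands '[[[0,0,0],[0,0,0],0],[[0,0,0],[0,0,0],0],[[0,0,0],[0,0,0],0]]'

```text
t: 14.45
position: [0.504, -0.2502, 0.1173]
orientation: [-3.139, -0.003, -0.084]
wrist_force: [13.7, 0.3, -3.9]
width: 0.017
grip_force: 29.8
```

Request:
send_rows --commands '[[[0,0,0],[0,0,0],0],[[0,0,0],[0,0,0],0],[[0,0,0],[0,0,0],0],[[0,0,0],[0,0,0],0],[[0,0,0],[0,0,0],0],[[0,0,0],[0,0,0],0]]'

```text
t: 14.95
position: [0.504, -0.2502, 0.1173]
orientation: [-3.139, -0.003, -0.084]
wrist_force: [13.9, -1.0, -3.8]
width: 0.0172
grip_force: 29.8
```

It has held about 13.7 N for over a second. I'll ease it to about 12 N and hold another second for margin.

To row units: 0.0007 m / 0.8 = 0.0009.

Request:
send_rows --commands '[[[0,0,0],[0.0009,0,0],0],[[0,0,0],[0.0009,0,0],0],[[0,0,0],[0.0009,0,0],0],[[0,0,0],[0.0009,0,0],0],[[0,0,0],[0.0009,0,0],0],[[0,0,0],[0.0009,0,0],0],[[0,0,0],[0.0009,0,0],0],[[0,0,0],[0.0009,0,0],0]]'

```text
t: 15.62
position: [0.504, -0.2502, 0.117]
orientation: [-3.139, -0.002, -0.082]
wrist_force: [12.2, -0.9, -2.9]
width: 0.017
grip_force: 29.8
```

Request:
send_rows --commands '[[[0,0,0],[0,0,0],0],[[0,0,0],[0,0,0],0],[[0,0,0],[0,0,0],0],[[0,0,0],[0,0,0],0],[[0,0,0],[0,0,0],0],[[0,0,0],[0,0,0],0],[[0,0,0],[0,0,0],0],[[0,0,0],[0,0,0],0]]'

```text
t: 16.28
position: [0.504, -0.2502, 0.117]
orientation: [-3.139, -0.002, -0.082]
wrist_force: [11.2, -1.1, -3.4]
width: 0.0171
grip_force: 29.8
```

The hold is good. I'll go forward off the tab, then lift out.

To row units: 0.03 m / 0.8 = 0.0375, 0.026 m / 0.8 = 0.0325.

Request:
send_rows --commands '[[[0,0,0],[0.0038,0,0],0],[[0,0,0],[0.0075,0,0],0],[[0,0,0],[0.0125,0,0],0],[[0,0,0],[0.0188,0,0.0013],0],[[0,0,0],[0.0263,0,0.0013],0],[[0,0,0],[0.0325,0,0.0013],0],[[0,0,0],[0.0375,0,0.0013],0],[[0,0,0],[0.0375,0,0.0013],0]]'

```text
t: 16.95
position: [0.5286, -0.2498, 0.1149]
orientation: [-3.137, -0.001, -0.064]
wrist_force: [-0.3, 0.1, -1.3]
width: 0.017
grip_force: 29.9
```

To row units: -0.13 m / 0.8 = -0.1625, 0.001 m / 0.8 = 0.0013.

Request:
send_rows --commands '[[[0,0,0],[0.0013,0,-0.0125],0],[[0,0,0],[0.0013,0,-0.0375],0],[[0,0,0],[0.0025,0,-0.0688],0],[[0,0,0],[0.0038,0,-0.1063],0],[[0,0,0],[0.005,0,-0.1375],0],[[0,0,0],[0.0063,0,-0.1625],0],[[0,0,0],[0.0063,0,-0.1625],0],[[0,0,0],[0.0063,0,-0.1625],0]]'

```text
t: 17.62
position: [0.5278, -0.2509, 0.2466]
orientation: [-3.14, 0.001, -0.066]
wrist_force: [-0.3, 0.2, -1.5]
width: 0.017
grip_force: 29.9
```

```bash
python3 look.py pics/j.png; python3 -c "
from h import *
plan([(.52,.05,.245,.08),(.4656,.3066,.245,.162)])"
```

```text
[ 0.52784322 -0.25093328  0.24662876] [-3.13964064e+00  5.04220484e-04 -6.63075625e-02] [-0.25503238  0.2184544  -1.51531949]
turn [-0.0021, -0.0383, -0.0804] shift [-0.0064, -0.3005, -0.0001]
turn [-0.0005, -0.0384, -0.1624] shift [-0.0609, -0.557, -0.0012]
```

View pics/j.png

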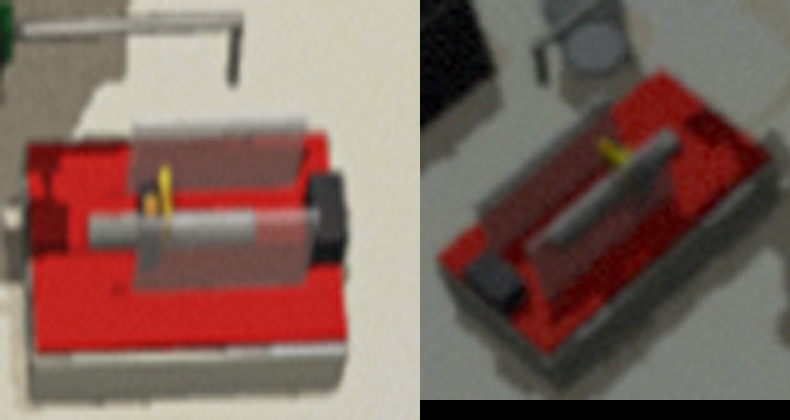

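The bolt is drawn: the tab now stands by the clamp at (165,190), having been at (224,190), and the rod is clear. Next I'll carry it back above the cradle.

To row units: -0.557 m / 0.8 = -0.6963, -0.3 m / 0.8 = -0.375, -0.162 rad / 3.1416 = -0.0516.

Request:
send_rows --commands '[[[0,-0.006,-0.0127],[-0.0075,-0.375,0],0],[[0,-0.006,-0.0127],[-0.0075,-0.375,0],0],[[0,-0.006,-0.0255],[-0.0075,-0.375,0],0],[[0,-0.0121,-0.0255],[-0.0075,-0.375,0],0],[[0,-0.0121,-0.0255],[-0.0075,-0.375,0],0],[[0,-0.0121,-0.0255],[-0.0075,-0.375,0],0],[[0,-0.0121,-0.0382],[-0.0763,-0.6963,-0.0013],0],[[0,-0.0121,-0.0382],[-0.0763,-0.6963,-0.0013],0],[[0,-0.0121,-0.0516],[-0.0763,-0.6963,-0.0013],0],[[0,-0.0121,-0.0516],[-0.0763,-0.6963,-0.0013],0],[[0,-0.0121,-0.0516],[-0.0763,-0.6963,-0.0013],0],[[0,-0.0121,-0.0516],[-0.0763,-0.6963,-0.0013],0]]'

```text
t: 18.72
position: [0.4759, 0.2464, 0.2439]
orientation: [3.13, 0.253, -0.001]
wrist_force: [0.1, -0.1, -1.0]
width: 0.0168
grip_force: 29.8
```

To row units: -0.09 m / 0.8 = -0.1125, -0.05 m / 0.8 = -0.0625.

Request:
send_rows --commands '[[[0,0,0],[0,-0.0625,0],0],[[0,0,0],[0,-0.1125,0],0],[[0,0,0],[0,-0.1125,0],0],[[0,0,0],[0,-0.1125,0],0],[[0,0,0],[0,-0.1125,0],0],[[0,0,0],[0,-0.1125,0],0]]'

```text
t: 19.22
position: [0.4631, 0.3322, 0.2441]
orientation: [3.13, 0.251, 0.0]
wrist_force: [0.7, -0.7, -1.0]
width: 0.0171
grip_force: 29.9
```

```bash
python3 -c "
from h import *
s=ctrl.get_state();print(s['position'],s['orientation'])
plan([(.4656,.306,.13,.162)])"
```

```text
[0.46314159 0.33220004 0.2440547 ] [3.12953017e+00 2.51379612e-01 2.81385706e-04]
turn [0.002, -0.0, -0.0017] shift [-0.0018, 0.026, 0.1141]
```

To row units: 0.114 m / 0.8 = 0.1425, 0.085 m / 0.8 = 0.1063.

Request:
send_rows --commands '[[[0,0,0],[-0.0025,0.0188,0.0125],0],[[0,0,0],[-0.0025,0.0325,0.0375],0],[[0,0,0],[-0.0025,0.0325,0.075],0],[[0,0,0],[-0.0025,0.0325,0.1063],0],[[0,0,0],[-0.0025,0.0325,0.1313],0],[[0,0,0],[-0.0025,0.0325,0.1425],0],[[0,0,0],[-0.0025,0.0325,0.1425],0],[[0,0,0],[-0.0025,0.0325,0.1425],0],[[0,0,0],[-0.0025,0.0325,0.1425],0]]'

```text
t: 19.97
position: [0.4665, 0.3084, 0.1327]
orientation: [-3.131, -0.253, -0.006]
wrist_force: [-0.3, 0.8, 0.2]
width: 0.0173
grip_force: 29.9
```

```bash
python3 - <<'E'
from h import *
s=ctrl.get_state();print(s["position"],s["orientation"],s["wrist_force"])
plan([(.4656,.306,.08,.162),(.4656,.306,.066,.162)])
c=ctrl.camera("side");w=ctrl.camera("wrist")
cv2.imwrite("pics/k.png",np.hstack([cv2.resize(c["pixels"][125:185,215:325],None,fx=4,fy=4,interpolation=cv2.INTER_CUBIC),cv2.resize(w["pixels"],(320,240))]))
R=Ro.from_rotvec(s["orientation"])
for L in[(.185,0,-.001),(.185,0,.044),(.046,0,-.001)]:
    p=proj(c,s["position"]+R.apply(L));print("pred",L,((p-[215,125]+.5)*4-.5).round(0))
E
```

```text
[0.46650592 0.30841801 0.13271157] [-3.13052601 -0.25256605 -0.00621862] [-0.28585008  0.82159573  0.17903724]
turn [-0.0006, -0.004, -0.001] shift [-0.0015, 0.0023, 0.0527]
turn [-0.0006, -0.004, -0.001] shift [-0.0015, 0.0023, 0.0667]
pred (0.185, 0, -0.001) [362.  51.]
pred (0.185, 0, 0.044) [360.  88.]
pred (0.046, 0, -0.001) [207.  70.]
```

View pics/k.png

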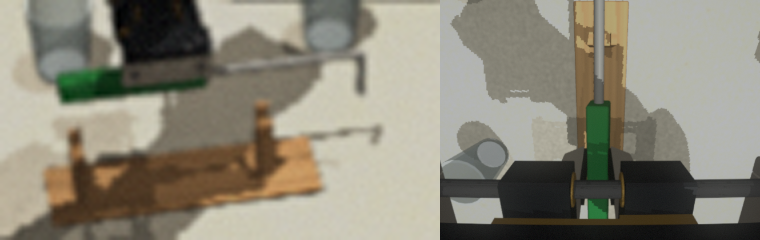

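The rod is still straight in the grip: hook corner at (361,55), predicted (362,51), prong tip at (361,92). It's lined up with the cradle. I'll lower it gently.

To row units: 0.062 m / 0.8 = 0.0775, 0.06 m / 0.8 = 0.075.

Request:
send_rows --commands '[[[0,0,0],[-0.0013,0.0013,0.015],0],[[0,0,0],[-0.0013,0.0025,0.0313],0],[[0,0,0],[-0.0013,0.0025,0.0438],0],[[0,0,0],[-0.0013,0.0025,0.0538],0],[[0,0,0],[-0.0013,0.0025,0.0625],0],[[0,0,0],[-0.0013,0.0025,0.0675],0],[[0,0,0],[-0.0013,0.0025,0.0713],0],[[0,0,0],[-0.0013,0.0025,0.075],0],[[0,0,0],[-0.0013,0.0025,0.0775],0],[[0,0,0],[-0.0013,0.0025,0.0775],0]]'

```text
t: 20.9
position: [0.4649, 0.3061, 0.0692]
orientation: [3.131, 0.254, 0.003]
wrist_force: [-0.9, -0.3, -0.8]
width: 0.0174
grip_force: 29.9
```

```bash
python3 -c "
from h import *
s=ctrl.get_state();print(s['position'],s['orientation'],s['wrist_force'],s['ft_torque'])"
```

```text
[0.46489152 0.30608175 0.06917667] [3.13125026e+00 2.53959345e-01 3.08675834e-03] [-0.87538918 -0.26979632 -0.84592665] [-0.02643646  0.06538636  0.04951549]
```

To row units: 0.003 m / 0.8 = 0.0038, 0.002 m / 0.8 = 0.0025.

Request:
send_rows --commands '[[[0,0,0],[0,0,0.0013],0],[[0,0,0],[0,0,0.0025],0],[[0,0,0],[0,0,0.0038],0],[[0,0,0],[0,0,0.0038],0]]'

```text
t: 21.23
position: [0.465, 0.306, 0.0663]
orientation: [3.131, 0.254, 0.003]
wrist_force: [-0.5, -0.1, -1.5]
width: 0.0172
grip_force: 29.9
```

To row units: 0.001 m / 0.8 = 0.0013, 0.0005 m / 0.8 = 0.0006.

Request:
send_rows --commands '[[[0,0,0],[0,0,0.0006],0],[[0,0,0],[0,0,0.0013],0],[[0,0,0],[0,0,0.0013],0]]'

```text
t: 21.48
position: [0.4649, 0.306, 0.0653]
orientation: [3.131, 0.254, 0.003]
wrist_force: [0.2, 0.1, -1.9]
width: 0.0173
grip_force: 29.9
```

To row units: 0.001 m / 0.8 = 0.0013, 0.0005 m / 0.8 = 0.0006.

Request:
send_rows --commands '[[[0,0,0],[0,0,0.0006],0],[[0,0,0],[0,0,0.0013],0],[[0,0,0],[0,0,0.0013],0]]'

```text
t: 21.73
position: [0.4649, 0.3061, 0.0643]
orientation: [-3.131, -0.254, -0.003]
wrist_force: [0.1, 0.1, -1.1]
width: 0.0168
grip_force: 29.9
```

To row units: 0.0005 m / 0.8 = 0.0006, 0.0003 m / 0.8 = 0.0004.

Request:
send_rows --commands '[[[0,0,0],[0,0,0.0004],0],[[0,0,0],[0,0,0.0006],0],[[0,0,0],[0,0,0.0006],0]]'

```text
t: 21.98
position: [0.465, 0.3061, 0.0642]
orientation: [3.131, 0.254, 0.004]
wrist_force: [-0.9, -1.8, 2.9]
width: 0.017
grip_force: 30.0
```

It's seated with about 4 N of contact. I'll release and back off upwards.

Request:
send_rows --commands '[[[0,0,0],[0,0,0],0.25],[[0,0,0],[0,0,0],0.3],[[0,0,0],[0,0,0],0.4],[[0,0,0],[0,0,0],0.5],[[0,0,0],[0,0,0],0.6],[[0,0,0],[0,0,0],0.7],[[0,0,0],[0,0,0],0.7],[[0,0,0],[0,0,0],0.7],[[0,0,0],[0,0,0],0.7]]'

```text
t: 22.73
position: [0.4649, 0.3061, 0.0639]
orientation: [-3.131, -0.254, -0.003]
wrist_force: [-0.6, 0.1, -1.2]
width: 0.0637
grip_force: 0.0
```

To row units: -0.18 m / 0.8 = -0.225, -0.14 m / 0.8 = -0.175.

Request:
send_rows --commands '[[[0,0,0],[0,0,-0.0125],0.7],[[0,0,0],[0,0,-0.0375],0.7],[[0,0,0],[0,0,-0.075],0.7],[[0,0,0],[0,0,-0.125],0.7],[[0,0,0],[0,0,-0.175],0.7],[[0,0,0],[0,0,-0.225],0.7],[[0,0,0],[0,0,-0.225],0.7],[[0,0,0],[0,0,-0.225],0.7],[[0,0,0],[0,0,-0.225],0.7]]'

```text
t: 23.48
position: [0.4645, 0.3057, 0.2442]
orientation: [3.131, 0.254, 0.004]
wrist_force: [-0.5, -0.8, 0.3]
width: 0.0642
grip_force: 0.0
```

```bash
python3 - <<'E'
from h import *
c=ctrl.camera("side")["pixels"];w=ctrl.camera("wrist")["pixels"]
a=cv2.resize(c[140:190,215:320],None,fx=4,fy=4,interpolation=cv2.INTER_CUBIC)
b=cv2.resize(c[255:325,290:390],None,fx=4.2,fy=4.2,interpolation=cv2.INTER_CUBIC)
l=np.vstack([a,b]); w=cv2.resize(w,(376,282));w=cv2.copyMakeBorder(w,0,len(l)-282,0,0,0)
cv2.imwrite("pics/l.png",np.hstack([l,w]))
E
```

```text
(no output)
```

View pics/l.png

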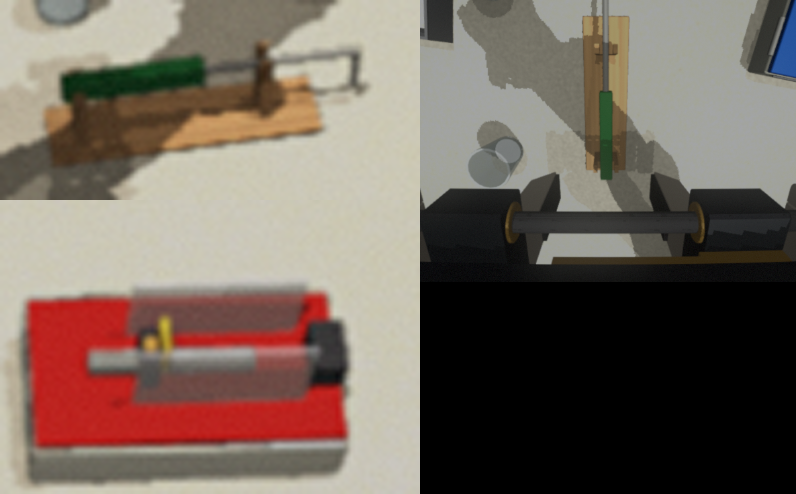

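The rod lies in both rests as it did at the start, with the hook at (355,75). The bolt is still drawn, with the tab at (165,335), and the gripper is clear. I'll hand the job in.

```bash
python3 -c "
from cell import ctrl
print(ctrl.close_job())"
```

```text
the job is handed in; nothing more can be done
None
```

The job is handed in, with no verdict returned: the red bolt was drawn to its stop and held at about 12–14 N for over 2 s (no reading above 14 N), the rod is back in its cradle, and the last pictures show the bolt still drawn.

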